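# Go / no-go check of a bushing bore on the bench plug gauge

## Task

Check the bore of the tall steel bushing on the bench's two-ended plug gauge: lower the bushing over the slim go plug until it sits fully down on the gauge's base, then lift it off, set it centrally on the fat no-go plug and press it down a little to confirm that the plug refuses to enter. Then stand the bushing upright on the floor of the shallow grey tray and let go.

Things in the scene. Friction and masses are not known exactly. Their poses are not given: they have to be found in the camera images.
- bushing: Loose plain steel ring standing on the bench: 48 mm outside diameter, 40 mm tall, 30 mm bore right through along z, about 0.34 kg. Origin: centre of its underside, z up. Not to be confused with two steel parts near it, which swap places with it: a flat washer 62 mm wide and 12 mm thick, and a solid cylinder 42 mm wide and 55 mm tall.
- go: Slim upright steel plug, 24 mm diameter, 48 mm tall, top 14 mm tapering to an 8 mm tip. It stands near one end of the gauge's fixed grey base (64 x 190 mm, 15 mm thick), 110 mm from the no-go plug. Origin: centre of its foot, on the base's top face, 15 mm above the bench; z up. With the bushing fully on, the bushing's underside rests on the base and the tip shows 8 mm above it.
- nogo: Fat, short upright steel plug with a flat top, 40 mm diameter, 25 mm tall, near the other end of the same fixed base. Origin: centre of its foot, on the base's top face, 15 mm above the bench; z up; its top is 25 mm above the origin. It is wider than the bushing's bore, so the bushing stops on its top.
- tray: Fixed shallow square plastic tray, grey, for checked parts: 148 x 148 mm outside, walls 4 mm thick and 18 mm high, floor 4 to 5 mm thick, empty. Origin: centre of its underside, on the bench; x and y along its sides, z up.
Mind the look-alikes: they are no part of the job. Leave any turquoise look-alike of the bushing alone.

How it is judged:
By the outcome, as a careful person would: the job done as asked, in the order asked, and still so for the second after the job is handed in, with the robot touching nothing.
It also fails if it takes over 51 s, if anything falls off the work surface, if the arm or the gripper's body presses on something with over 40 N, if the wrist force passes 120 N, or if a joint passes its speed limit or range.

## Robot

A 6-joint arm with a two-finger parallel gripper is mounted at the origin on the work surface. World frame = base frame: x ahead of the robot, y to its left, z up, the work surface at z = 0. Lengths are in m, angles in degrees, forces in N, time in s.
With the tool pointing down it reaches from about 0.375 to 0.9 m from the base axis. Payload 3.1 kg.
Tool frame: the origin (TCP) lies at the centre of the arm's flange, where the gripper is bolted on; the fingertips stand 182 mm ahead of it and the grasp point (between the pads) lies 164 mm ahead of it; x points along the fingers, z is the direction in which the jaws open and shut, and the axes are right-handed (so a half turn about x gives the same grasp; the last joint's range is limited). The gripper opens to 87 mm and grips with 3 to 60 N. Pads are 19 mm wide; open, the fingers measure 117 mm over their backs; the gripper's body (75 mm by 190 mm) begins 51 mm behind the grasp point.
Start: joints at [-77.378, 30.224, 82.088, -0, 67.689, -10.227], TCP at [0.243, -0.576, 0.405] pointing down, gripper open.
Joint ranges: [-176.69, 176.69], [-43.24, 126.21], [12.49, 139.97], [-82, 262], [0, 151.66], [-163.58, 163.58]. Speed limits (degrees/s): [159.86, 159.86, 180, 180, 180, 180].

## Interface

Orientations are given as a 3x3 rotation matrix whose columns are the frame's x, y, z axes.
In Python, from rig import bot gives the robot as it stands.
- The arm moves only by the shell command python3 -m crank 'ROWS' [OPENING]. ROWS is JSON, a list of rows, each an object with "offset": the shift along the tool's x, y, z in m, a list of three; "spin": the turn about the tool's x in rad. A call has 1 to 12 rows; each row shifts and turns the commanded pose from where the row before left it, along the tool's axes as they then stand; what a row does not reach is not made up. A row lasts 1/10 s, in which the tool goes at most 50 mm and 8.59 degrees, less where a joint would pass 70% of its speed; a pose out of reach is approached as far as the arm can. A call is refused whole if a number of a shift passes 0.05 or a number of a turn 0.15, either way. A call with a gripper value outside its range is refused whole. OPENING is the finger opening in m, from 0 to 0.087, set as the call begins (- or left out, the last holds). The fingers move at their own pace and stop on an object; the grip force is fixed at half the most. Time passes only in rows, so rows that do not move let the fingers close. It gives the time, the measured TCP pose, the force and the opening at its end, in the units of the state.
- bot.read_state(): the state, without advancing time (a new reading comes with each control period).
- bot.capture(name): name is "scene" or "top"; returns a dict with "pixels" (480x640x3 uint8, blue, green, red), "depth" (480x640 float32, m along the optical axis (not along the pixel's ray), 0 where there is no reading), "K" (3x3 intrinsics, pixels), "world_to_cam" (4x4, takes a point from world to camera coordinates). Camera axes: x right, y up, looking along -z (the intrinsics and any distortion apply to the point x, -y, -z); pixel columns grow to the right and rows downward; lengths in m; the calibration is good to about 2 mm. A picture is of the moment at which its call begins.
- bot.hand_in(): hands the job in, once; it reports no verdict.
Trained networks look in a picture, given as the dict that the camera call returned (one of the last four; its "shot" number tells which), for a name from the list of things; names that differ only in an ending like _2 or _b are one class to them, and where a whole thing is asked for, a point or a joint stands for the part that bears it (a point fixed in the world has none). Each returns a list of dicts, best first, with "p" (0 to 1); they miss things now and then, are a little off and sometimes report something else, mostly with a low value. They report only what shows in the picture. A call takes as long as a camera call. They do not tell look-alikes from the thing itself.
- bot.regions_of(label, picture): "region" (480x640 bool, what is visible of it) and "extent" ([centre column, centre row, width, height] in pixels, round what is visible of it).
The state is a dict: "time_s": time; "joint_positions": joint angles; "qvel": joint speeds; "tau": joint torques, N m; "position": TCP position; "tcp_rot": TCP orientation; "force": force on the tool from outside, world axes, zero at the start; "moment": the same for the moment, N m; "opening": opening from 0.0 (shut) to 1.0 (fully open).
Only numpy, scipy, OpenCV 4.12 (cv2) and the standard library are available. Lean on these libraries where they do the work, as an engineer would, in place of code of your own. Each camera call takes 0.05 s, during which the arm holds its last target.

## Working session

There is one attempt and no reset: what is moved stays moved. The work goes in short steps, Python scripts to look and compute and a shell command to move; the robot and the scene stay as the last step left them, time stands still between calls to the robot, and variables do not carry over. Pictures are saved under pics/ and viewed, and the job is handed in when it is done.

```bash
ls; mkdir -p pics
cat > h.py <<'E'
import numpy as np,cv2
from rig import bot
def world(pic,mask=None):
    d=pic["depth"];K=pic["K"];T=np.linalg.inv(pic["world_to_cam"])
    v,u=np.mgrid[0:480,0:640]
    x=(u-K[0,2])/K[0,0]*d;y=(v-K[1,2])/K[1,1]*d
    P=np.stack([x,-y,-d,np.ones_like(d)],-1)
    return (P@T.T)[...,:3]
E
python3 - <<'E'
from h import *
s=bot.read_state();print({k:np.round(v,3).tolist() if not isinstance(v,dict) else v for k,v in s.items()})
ps=[]
for n in("scene","top"):
    p=bot.capture(n);print([k for k in p], p["K"],p["world_to_cam"].round(3))
    cv2.imwrite(f"pics/{n}0.png",p["pixels"])
    np.savez(f"{n}0.npz",**{k:p[k] for k in("pixels","depth","K","world_to_cam")})
    W=world(p)
    for l in("bushing","go","nogo","tray"):
        for r in bot.regions_of(l,p):
            m=r["region"]&(p["depth"]>0);w=W[m]
            print(n,l,round(r["p"],2),np.round(r["extent"],0),m.sum(), "med",np.median(w,0).round(3),"zmax",np.percentile(w[:,2],98).round(3) if len(w) else None)
E
```

```text
pics
{'time_s': 0.0, 'joint_positions': [-77.379, 30.279, 82.155, -0.0, 67.69, -10.227], 'qvel': [-0.034, -0.044, -0.049, 0.107, -0.06, -0.023], 'tau': [-0.003, -44.005, -17.659, 0.063, 0.058, -0.0], 'position': [0.243, -0.576, 0.404], 'tcp_rot': [[-0.0, 0.922, 0.388], [0.002, 0.388, -0.922], [-1.0, 0.0, -0.002]], 'force': [-0.157, -0.689, 1.049], 'moment': [0.002, -0.01, -0.034], 'opening': 1.0}
['pixels', 'depth', 'K', 'world_to_cam', 'shot'] [[465.36743634   0.         312.51450868]
 [  0.         465.36743634 243.82238159]
 [  0.           0.           1.        ]] [[-0.261  0.965 -0.016  0.15 ]
 [-0.71  -0.181  0.68   0.308]
 [ 0.654  0.189  0.733 -1.168]
 [ 0.     0.     0.     1.   ]]
scene bushing 0.97 [193. 214.  25.  26.] 667 med [ 0.451 -0.279  0.029] zmax 0.041
scene bushing 0.67 [231. 188.  25.  25.] 559 med [ 0.361 -0.232  0.029] zmax 0.041
scene go 0.87 [337. 267.  11.  28.] 284 med [0.52  0.032 0.043] zmax 0.062
scene nogo 0.69 [332. 321.  23.  32.] 571 med [0.627 0.049 0.038] zmax 0.041
scene tray 0.95 [494. 298. 122. 106.] 6890 med [0.481 0.299 0.003] zmax 0.018
['pixels', 'depth', 'K', 'world_to_cam', 'shot'] [[598.19391446   0.         316.08132265]
 [  0.         598.19391446 242.77805239]
 [  0.           0.           1.        ]] [[-0.009 -1.    -0.004 -0.015]
 [ 0.988 -0.01   0.153 -0.505]
 [-0.153 -0.003  0.988 -0.9  ]
 [ 0.     0.     0.     1.   ]]
top bushing 0.72 [459. 343.  37.  31.] 726 med [ 0.351 -0.239  0.037] zmax 0.042
top bushing 0.67 [487. 283.  39.  34.] 705 med [ 0.443 -0.283  0.037] zmax 0.042
top go 0.55 [287. 239.  17.  17.] 213 med [0.51  0.027 0.052] zmax 0.062
top nogo 0.63 [278. 171.  28.  27.] 551 med [0.619 0.044 0.038] zmax 0.042
top tray 0.71 [121. 265. 125. 119.] 8729 med [0.48  0.295 0.003] zmax 0.018
```

View pics/scene0.png

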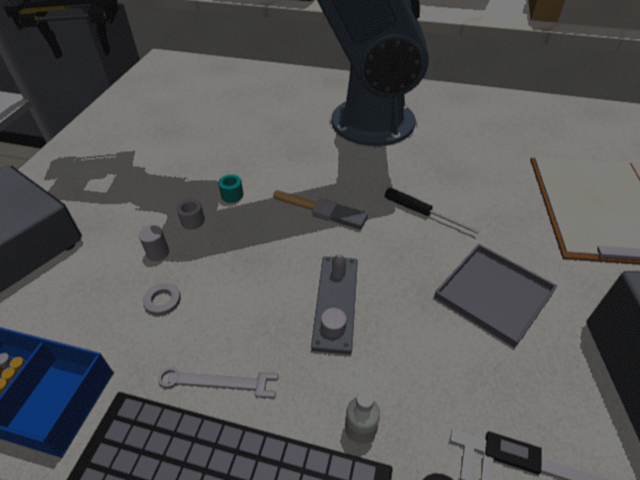

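View pics/top0.png

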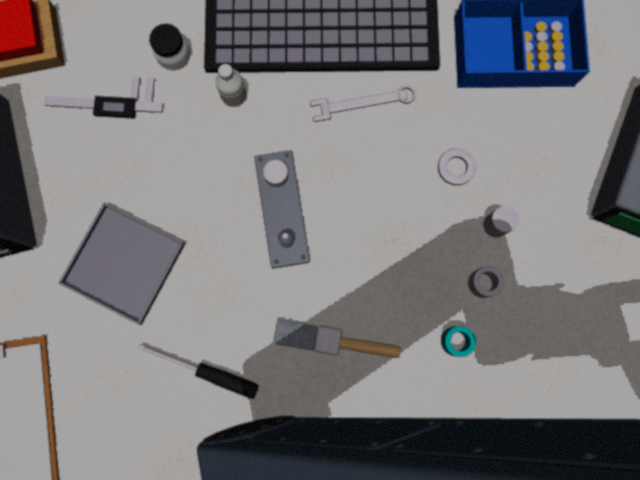

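Run:
```python
import cv2,numpy as np
a=cv2.imread("pics/scene0.png")[160:260,140:280];b=cv2.imread("pics/top0.png")[230:400,400:570]
a=cv2.resize(a,(560,400),interpolation=2);b=cv2.resize(b,(400,400),interpolation=2)[:, :240]
b=cv2.resize(cv2.imread("pics/top0.png")[250:370,420:540],(400,400),interpolation=2)
cv2.imwrite("pics/crop0.png",cv2.resize(np.hstack([a,b]),(792,330)))
```

```text
(no output)
```

View pics/crop0.png

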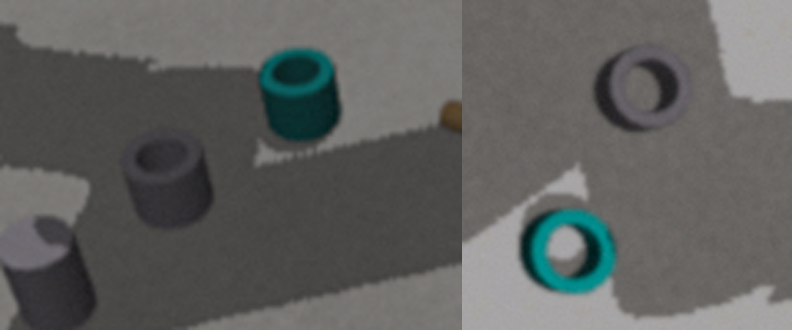

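Candidates, by scene and top pixel:
- Grey ring: (193,213) / (487,283).
- Turquoise ring: (231,188) / (459,341), a look-alike to leave alone.
- Solid cylinder: (153,243) / (503,219).
- Flat washer: (161,298) / (457,166).

I choose the grey ring. The crop shows it is tall, bored through and not turquoise. Next I measure it precisely.

```bash
cat >> h.py <<'E'
from scipy.optimize import least_squares
def load(n):
    return dict(np.load(n))
def top_pts(W,c,r,z0,z1):
    m=(np.hypot(W[...,0]-c[0],W[...,1]-c[1])<r)&(W[...,2]>z0)&(W[...,2]<z1)
    return m
def proj(pic,P):
    P=np.c_[P,np.ones(len(P))]@pic["world_to_cam"].T
    K=pic["K"]
    return np.c_[K[0,0]*P[:,0]/-P[:,2]+K[0,2],K[1,1]*(-P[:,1])/-P[:,2]+K[1,2]]
def ringfit(W,c,z0,z1,R=None,r=.04):
    m=top_pts(W,c,r,z0,z1);p=W[m]
    (x,y),rad=cv2.minEnclosingCircle((p[:,:2]*1000).astype(np.float32))
    return m.sum(),p.mean(0).round(4),(round(x,1),round(y,1)),round(rad,1),np.median(p[:,2]).round(4)
E
python3 - <<'E'
from h import *
for n in("scene0.npz","top0.npz"):
    p=load(n);W=world(p)
    print(n,"bushing",ringfit(W,(.443,-.283),.034,.048))
    print("nogo",ringfit(W,(.62,.045),.034,.048))
    print("go",ringfit(W,(.512,.028),.054,.068),ringfit(W,(.512,.028),.022,.068,r=.03))
    m=top_pts(W,(.48,.295),.13,.012,.024);q=W[m]
    rc=cv2.minAreaRect((q[:,:2]*1000).astype(np.float32));print("tray",rc)
    m=top_pts(W,(.56,.038),.13,.009,.019);q=W[m]
    rc=cv2.minAreaRect((q[:,:2]*1000).astype(np.float32));print("base",rc,np.median(q[:,2]))
    v=np.hypot(W[...,0]-.48,W[...,1]-.295)<.04;print("trayfloor z",np.median(W[v][:,2]))
    v=np.hypot(W[...,0]-.6,W[...,1]+.05)<.03;print("bench z",np.median(W[v][:,2]))
E
```

```text
scene0.npz bushing (np.int64(255), array([ 0.4428, -0.2835,  0.0385]), (443.5, -285.2), 25.7, np.float64(0.0389))
nogo (np.int64(458), array([0.6223, 0.0477, 0.0387]), (621.6, 47.7), 20.3, np.float64(0.0388))
go (np.int64(65), array([0.5149, 0.0309, 0.0585]), (512.7, 30.3), 9.2, np.float64(0.0583)) (np.int64(262), array([0.5184, 0.0319, 0.0447]), (513.3, 30.1), 12.4, np.float64(0.047))
tray ((479.0582275390625, 295.8831481933594), (148.55393981933594, 151.529052734375), 62.95456314086914)
base ((566.5474243164062, 38.83329772949219), (191.67555236816406, 64.05914306640625), 8.765344619750977) 0.013926030719966842
trayfloor z 0.003042930932177279
bench z -0.0008838357024748555
top0.npz bushing (np.int64(467), array([ 0.4431, -0.2867,  0.0384]), (443.1, -287.1), 24.1, np.float64(0.0384))
nogo (np.int64(471), array([0.6219, 0.0445, 0.0384]), (622.8, 44.6), 20.3, np.float64(0.0383))
go (np.int64(83), array([0.5133, 0.0278, 0.0582]), (514.5, 27.7), 8.9, np.float64(0.0581)) (np.int64(209), array([0.5115, 0.0272, 0.0509]), (513.8, 28.0), 11.9, np.float64(0.0523))
tray ((480.4017333984375, 293.81573486328125), (150.40872192382812, 147.67816162109375), 63.02296829223633)
base ((568.2708129882812, 36.35299301147461), (190.5358428955078, 63.95457077026367), 8.760604858398438) 0.013507471003207927
trayfloor z 0.0024680634506073496
bench z -0.0015752410968277175
```

```bash
python3 -m crank '[{"offset":[0.01,0.0297,-0.019],"spin":0},{"offset":[0.01,0.0297,-0.019],"spin":0},{"offset":[0.01,0.0297,-0.019],"spin":0},{"offset":[0.01,0.0297,-0.019],"spin":0},{"offset":[0.01,0.0297,-0.019],"spin":0},{"offset":[0.01,0.0297,-0.019],"spin":0},{"offset":[0.01,0.0297,-0.019],"spin":0},{"offset":[0.01,0.0297,-0.019],"spin":0},{"offset":[0.01,0.0297,-0.019],"spin":0},{"offset":[0.01,0.0297,-0.019],"spin":0},{"offset":[0,0,0],"spin":0},{"offset":[0,0,0],"spin":0}]' 0.087
cat > go.py <<'E'
import sys
from h import *
# usage: x y z(TCP) -> needed tool-axis shift
s=bot.read_state();R=np.array(s["tcp_rot"]);p=np.array(s["position"])
t=np.array([float(a) for a in sys.argv[1:4]])
print("pos",p.round(4),"shift(tool mm)",(R.T@(t-p)*1000).round(1),"t",s["time_s"],"q",np.round(s["joint_positions"],1),"F",np.round(s["force"],1),"x axis",R[:,0].round(3),"z",R[:,2].round(3),s["opening"])
E
python3 go.py 0.4432 -0.286 0.190
```

```text
time_s: 1.7
position: [0.4431, -0.2851, 0.3048]
tcp_rot: [[-0.0, 0.921, 0.39], [-0.0, 0.39, -0.921], [-1.0, -0.0, 0.0]]
force: [-0.5, -0.5, -0.1]
opening: 0.999
pos [ 0.4431 -0.2851  0.3048] shift(tool mm) [114.8  -0.2   0.8] t 1.7 q [-44.9  31.2 101.5  -0.   47.3  22.1] F [-0.5 -0.5 -0.1] x axis [-0. -0. -1.] z [ 0.39  -0.921  0.   ] 0.9994335148321409
```

```bash
python3 -m crank '[{"offset":[0.015,0,0.001],"spin":0},{"offset":[0.02,0,0],"spin":0},{"offset":[0.02,0,0],"spin":0},{"offset":[0.02,0,0],"spin":0},{"offset":[0.02,0,0],"spin":0},{"offset":[0.012,0,0],"spin":0},{"offset":[0.008,0,0],"spin":0},{"offset":[0,0,0],"spin":0}]' 0.087
python3 - <<'E'
from h import *
p=bot.capture("scene");cv2.imwrite("pics/s1.png",cv2.resize(p["pixels"][130:290,110:310],(800,640))[:600])
E
python3 go.py 0.4432 -0.286 0.190
```

```text
time_s: 2.5
position: [0.4427, -0.2871, 0.1892]
tcp_rot: [[-0.001, 0.922, 0.387], [0.0, 0.387, -0.922], [-1.0, -0.0, -0.001]]
force: [0.3, -0.5, -0.2]
opening: 1.001
pos [ 0.4429 -0.287   0.1898] shift(tool mm) [-0.2  0.6 -0.8] t 2.55 q [-45.1  43.  104.4  -0.   32.6  22.1] F [-0.6  0.  -0.8] x axis [ 0. -0. -1.] z [ 0.388 -0.922  0.   ] 0.9972762847692568
```

View pics/s1.png

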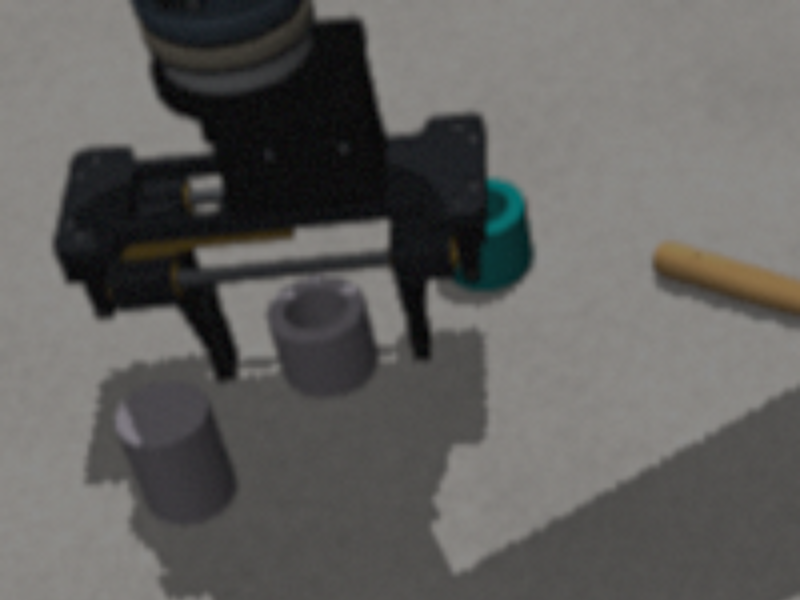

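The grey bushing (crop ~(323,335)) stands between the open fingers, and the turquoise ring and the cylinder are clear of them. Closing.

```bash
python3 -m crank '[{"offset":[0,0,0],"spin":0},{"offset":[0,0,0],"spin":0},{"offset":[0,0,0],"spin":0},{"offset":[0,0,0],"spin":0},{"offset":[0,0,0],"spin":0},{"offset":[0,0,0],"spin":0},{"offset":[0,0,0],"spin":0},{"offset":[0,0,0],"spin":0}]' 0.02
python3 -m crank '[{"offset":[-0.01,0,0],"spin":0},{"offset":[-0.02,0,0],"spin":0},{"offset":[-0.03,0,0],"spin":0},{"offset":[-0.03,0,0],"spin":0},{"offset":[-0.02,0,0],"spin":0},{"offset":[0,0,0],"spin":0}]' 0.02
python3 go.py 0.5136 0.029 0.300
```

```text
time_s: 3.35
position: [0.4429, -0.2861, 0.1898]
tcp_rot: [[-0.001, 0.922, 0.388], [0.001, 0.388, -0.922], [-1.0, -0.0, -0.001]]
force: [-0.1, 1.7, 2.1]
opening: 0.535
time_s: 3.95
position: [0.4436, -0.2871, 0.3025]
tcp_rot: [[0.005, 0.921, 0.388], [-0.005, 0.388, -0.921], [-1.0, 0.002, 0.006]]
force: [0.4, -0.3, -3.4]
opening: 0.532
pos [ 0.4436 -0.2871  0.3025] shift(tool mm) [   1.3  187.2 -264.1] t 3.95 q [-45.   31.4 101.5  -0.   46.7  22.1] F [ 0.4 -0.3 -3.4] x axis [ 0.005 -0.005 -1.   ] z [ 0.388 -0.921  0.006] 0.5319736605525456
```

```bash
python3 -m crank '[{"offset":[0,0.01,-0.0145],"spin":0},{"offset":[0,0.02,-0.028],"spin":0},{"offset":[0,0.0215,-0.03],"spin":0},{"offset":[0,0.0215,-0.03],"spin":0},{"offset":[0,0.0215,-0.03],"spin":0},{"offset":[0,0.0215,-0.03],"spin":0},{"offset":[0,0.0215,-0.03],"spin":0},{"offset":[0,0.0215,-0.03],"spin":0},{"offset":[0,0.018,-0.026],"spin":0},{"offset":[0,0.01,-0.0155],"spin":0},{"offset":[0,0,0],"spin":0},{"offset":[0,0,0],"spin":0}]' 0.02
python3 go.py 0.5136 0.029 0.300
python3 - <<'E'
from h import *
s=bot.read_state();tp=np.array(s["position"])
for n in("scene","top"):
    p=bot.capture(n);np.savez(f"{n}2.npz",**{k:p[k] for k in("pixels","depth","K","world_to_cam")})
    W=world(p)
    print(n,tp)
    for r in bot.regions_of("bushing",p):
        e=r["extent"];w=W[r["region"]&(p["depth"]>0)];print(round(r["p"],2),np.round(e),np.median(w,0).round(3),np.percentile(w[:,2],[2,98]).round(3))
    cv2.imwrite(f"pics/{n}2.png",p["pixels"])
a=cv2.imread("pics/scene2.png")[180:360,230:450];b=cv2.imread("pics/top2.png")[130:310,180:400]
cv2.imwrite("pics/c2.png",np.hstack([cv2.resize(a,(400,327)),cv2.resize(b,(400,327))]))
E
```

```text
time_s: 5.15
position: [0.5119, 0.0303, 0.2984]
tcp_rot: [[-0.003, 0.921, 0.39], [0.0, 0.39, -0.921], [-1.0, -0.003, -0.002]]
force: [0.5, -1.0, -3.2]
opening: 0.538
pos [0.5119 0.0303 0.2984] shift(tool mm) [-1.6  1.   1.9] t 5.15 q [ -9.1  31.  103.7  -0.   45.5  58. ] F [ 0.5 -1.  -3.2] x axis [-0.003  0.    -1.   ] z [ 0.39  -0.921 -0.002] 0.5381814068760312
scene [0.5119485  0.03031582 0.298441  ]
0.71 [343. 226.  30.  33.] [0.525 0.033 0.136] [0.11  0.149]
0.56 [232. 188.  25.  26.] [ 0.361 -0.234  0.029] [0.    0.041]
top [0.5119485  0.03031582 0.298441  ]
0.87 [460. 343.  37.  34.] [ 0.351 -0.238  0.037] [-0.     0.041]
```

View pics/c2.png

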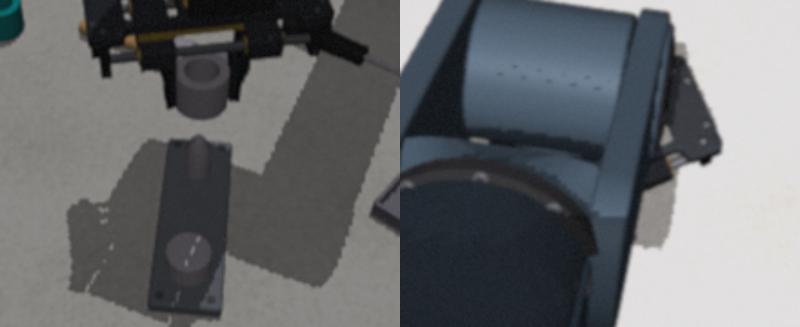

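Run:
```python
from h import *
p=load("scene2.npz");W=world(p)
m=np.zeros((480,640),bool);m[205:250,325:362]=1
for z0,z1 in((.143,.156),(.14,.156)):
    mm=m&top_pts(W,(.513,.03),.032,z0,z1);q=W[mm];print(mm.sum(),q.mean(0).round(4),np.median(q[:,2]),cv2.minEnclosingCircle((q[:,:2]*1000).astype(np.float32)))
# robust fit of cylinder: side wall pts
mm=m&top_pts(W,(.513,.03),.034,.112,.138);q=W[mm]
f=lambda c:np.hypot(q[:,0]-c[0],q[:,1]-c[1])-.024
# exclude bore/finger pts
for it in range(5):
    r=least_squares(f,[.513,.03] if it==0 else r.x,loss="soft_l1",f_scale=.001)
print("side",r.x.round(4),len(q),np.median(abs(r.fun)))
p0=load("scene0.npz");W0=world(p0)
q=W0[top_pts(W0,(.515,.03),.02,.02,.046)]
f=lambda c:np.hypot(q[:,0]-c[0],q[:,1]-c[1])-.012
r=least_squares(f,[.515,.03],loss="soft_l1",f_scale=.001);print("go side",r.x.round(4),len(q))
q=W0[top_pts(W0,(.443,-.286),.034,.006,.034)]
f=lambda c:np.hypot(q[:,0]-c[0],q[:,1]-c[1])-.024
r=least_squares(f,[.443,-.286],loss="soft_l1",f_scale=.001);print("bushing0 side",r.x.round(4),len(q))
```

```text
406 [0.514  0.0339 0.1471] 0.14701219514749359 ((514.7780151367188, 33.60405731201172), 28.082067489624023)
476 [0.5144 0.0337 0.1462] 0.14674109449207623 ((514.7660522460938, 33.74055099487305), 28.198301315307617)
side [0.5105 0.0313] 528 0.0014685361413397935
go side [0.5113 0.0303] 133
bushing0 side [ 0.4413 -0.2846] 367
```

```bash
python3 -m crank '[{"offset":[0.01,0.0005,0.0009],"spin":0},{"offset":[0.015,0.0005,0.0009],"spin":0},{"offset":[0.012,0,0],"spin":0},{"offset":[0,0,0],"spin":0},{"offset":[0,0,0],"spin":0}]' 0.02
python3 go.py 0.5132 0.0289 0.205
python3 - <<'E'
from h import *
p=bot.capture("scene");cv2.imwrite("pics/s3.png",cv2.resize(p["pixels"][200:300,280:410],(780,600)))
print([bot.read_state()["position"] for _ in range(2)])
E
```

```text
time_s: 5.85
position: [0.5144, 0.028, 0.2622]
tcp_rot: [[-0.001, 0.922, 0.388], [0.0, 0.388, -0.922], [-1.0, -0.001, -0.001]]
force: [-0.4, -0.4, -3.5]
opening: 0.539
pos [0.5144 0.028  0.2622] shift(tool mm) [57.2 -0.6 -1.3] t 5.85 q [ -9.3  34.8 104.7   0.   40.6  57.8] F [-0.4 -0.4 -3.5] x axis [-0.001  0.    -1.   ] z [ 0.388 -0.922 -0.001] 0.5385090565739448
[array([0.51456707, 0.02802895, 0.2627022 ]), array([0.51456707, 0.02802895, 0.2627022 ])]
```

View pics/s3.png

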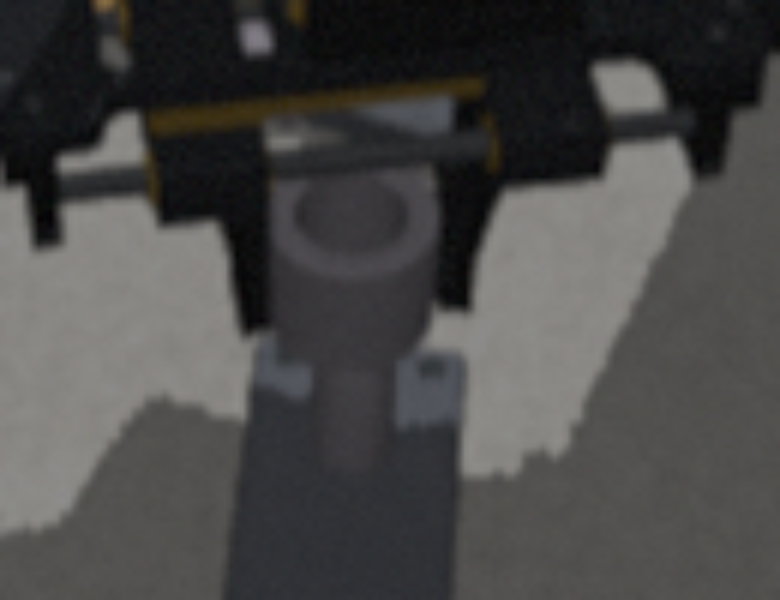

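The bushing axis (crop column ~353) lies over the plug (~352), so it is lined up. Descending with force checks.

```bash
python3 -m crank '[{"offset":[0.004,-0.0003,-0.0006],"spin":0},{"offset":[0.006,-0.0002,-0.0005],"spin":0},{"offset":[0.008,0,0],"spin":0},{"offset":[0.008,0,0],"spin":0},{"offset":[0,0,0],"spin":0}]' 0.02
python3 go.py 0.5132 0.0289 0.205
```

```text
time_s: 6.4
position: [0.5131, 0.0291, 0.2355]
tcp_rot: [[-0.003, 0.922, 0.388], [0.0, 0.388, -0.922], [-1.0, -0.002, -0.001]]
force: [-0.3, -0.0, -3.4]
opening: 0.537
pos [0.5131 0.0291 0.2355] shift(tool mm) [30.5  0.1  0.3] t 6.4 q [ -9.2  37.5 105.6   0.   37.1  57.9] F [-0.3 -0.  -3.4] x axis [-0.003  0.    -1.   ] z [ 0.388 -0.922 -0.001] 0.5369378496583902
```

No contact, 18 mm over the plug. Continuing.

```bash
python3 -m crank '[{"offset":[0.006,0,0],"spin":0},{"offset":[0.007,0,0],"spin":0},{"offset":[0.007,0,0],"spin":0},{"offset":[0.005,0,0],"spin":0},{"offset":[0,0,0],"spin":0}]' 0.02
python3 go.py 0.5132 0.0289 0.205
python3 -m crank '[{"offset":[0.002,0,0],"spin":0},{"offset":[0.002,0,0],"spin":0},{"offset":[0,0,0],"spin":0}]' 0.02
```

```text
time_s: 6.9
position: [0.5133, 0.029, 0.2109]
tcp_rot: [[-0.002, 0.922, 0.388], [0.0, 0.388, -0.922], [-1.0, -0.002, -0.001]]
force: [-0.2, 0.2, -2.7]
opening: 0.536
pos [0.5133 0.029  0.2109] shift(tool mm) [ 5.9 -0.1  0.1] t 6.9 q [ -9.2  40.2 106.1  -0.   33.8  57.9] F [-0.2  0.2 -2.7] x axis [-0.002  0.    -1.   ] z [ 0.388 -0.922 -0.001] 0.5360238150213706
time_s: 7.2
position: [0.5136, 0.029, 0.2077]
tcp_rot: [[-0.0, 0.922, 0.388], [0.0, 0.388, -0.922], [-1.0, -0.0, -0.0]]
force: [-0.2, -0.0, -4.4]
opening: 0.539
```

```bash
python3 -m crank '[{"offset":[0.0015,0,0],"spin":0},{"offset":[0.001,0,0],"spin":0},{"offset":[0,0,0],"spin":0}]' 0.02 | grep -E "pos|force"
python3 -m crank '[{"offset":[0.001,0,0],"spin":0},{"offset":[0,0,0],"spin":0}]' 0.02| grep -E "pos|force"
python3 -m crank '[{"offset":[0.001,0,0],"spin":0},{"offset":[0,0,0],"spin":0}]' 0.02| grep -E "pos|force"
```

```text
position: [0.5135, 0.029, 0.2052]
force: [0.3, -0.7, -3.7]
position: [0.5135, 0.029, 0.2048]
force: [-0.9, -0.6, 1.8]
position: [0.5135, 0.029, 0.2048]
force: [-1.9, -0.4, 11.3]
```

Run:
```python
from h import *
p=bot.capture("scene");cv2.imwrite("pics/s4.png",cv2.resize(p["pixels"][210:310,280:410],(780,600)))
W=world(p);q=W[top_pts(W,(.512,.03),.024,.03,.075)];q=q[np.hypot(q[:,0]-.513,q[:,1]-.03)<.024];print(np.histogram(q[:,2],bins=np.arange(.03,.076,.003)))
```

```text
(array([ 19,  12,  24,  29,  28,  43,  50, 157,  96,  17,  26,   2,   0,
         0,   0]), array([0.03 , 0.033, 0.036, 0.039, 0.042, 0.045, 0.048, 0.051, 0.054,
       0.057, 0.06 , 0.063, 0.066, 0.069, 0.072, 0.075]))
```

View pics/s4.png

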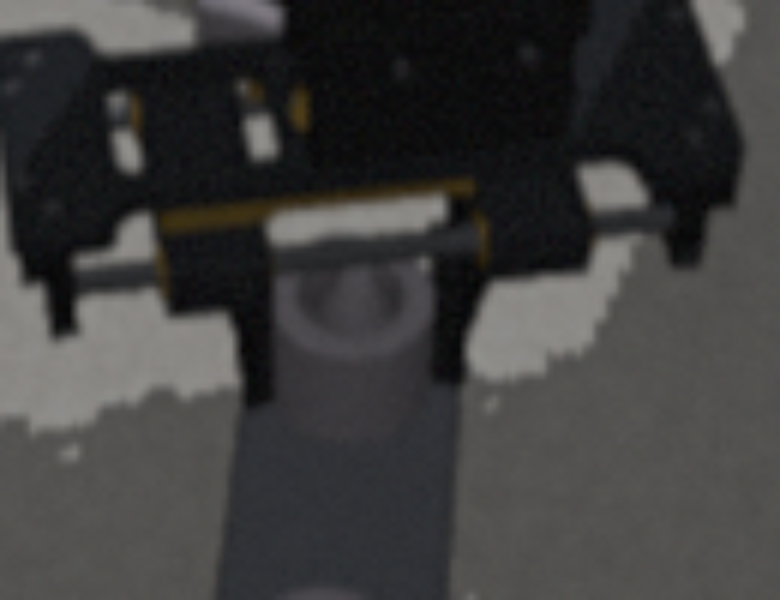

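Fully seated: the underside is down on the base, contact came at TCP z 0.2048, and the tip at crop (350,285) stands above the rim. Lifting off.

```bash
python3 -m crank '[{"offset":[-0.005,0,0],"spin":0},{"offset":[-0.01,0,0],"spin":0},{"offset":[-0.015,0,0],"spin":0},{"offset":[-0.015,0,0],"spin":0},{"offset":[-0.015,0,0],"spin":0},{"offset":[-0.01,0,0],"spin":0},{"offset":[0,0,0],"spin":0}]' 0.02
python3 go.py 0.6223 0.046 0.260
```

```text
time_s: 8.65
position: [0.514, 0.029, 0.2746]
tcp_rot: [[0.003, 0.922, 0.388], [-0.001, 0.388, -0.922], [-1.0, 0.003, 0.002]]
force: [0.5, 0.4, -3.2]
opening: 0.534
pos [0.514  0.029  0.2746] shift(tool mm) [ 14.9 106.4  26.4] t 8.65 q [ -9.2  33.4 104.4   0.   42.   57.9] F [ 0.5  0.4 -3.2] x axis [ 0.003 -0.001 -1.   ] z [ 0.388 -0.922  0.002] 0.5342250522849812
```

```bash
python3 -m crank '[{"offset":[0,0.012,0.003],"spin":0},{"offset":[0,0.022,0.0055],"spin":0},{"offset":[0,0.0254,0.0064],"spin":0},{"offset":[0,0.025,0.006],"spin":0},{"offset":[0.005,0.015,0.0035],"spin":0},{"offset":[0.005,0.007,0.002],"spin":0},{"offset":[0,0,0],"spin":0},{"offset":[0,0,0],"spin":0},{"offset":[0,0,0],"spin":0}]' 0.02
python3 go.py 0.6223 0.046 0.230
cat > m.py <<'E'
from h import *
import sys
name,z=sys.argv[1],float(sys.argv[2])  # z: bushing underside
s=bot.read_state();tp=np.array(s["position"])
p=bot.capture("scene");np.savez(f"{name}.npz",**{k:p[k] for k in("pixels","depth","K","world_to_cam")})
W=world(p);m=np.zeros((480,640),bool)
uv=proj(p,np.array([[tp[0],tp[1],z+.02]]))[0].astype(int);u,v=uv
m[v-28:v+28,u-18:u+19]=1
q=W[m&top_pts(W,tp[:2],.034,z+.004,z+.030)]
f=lambda c:np.hypot(q[:,0]-c[0],q[:,1]-c[1])-.024
r=least_squares(f,tp[:2],loss="soft_l1",f_scale=.001)
print("tcp",tp.round(4),"bushing side fit",r.x.round(4),"diff",(r.x-tp[:2]).round(4),uv,len(q))
a=p["pixels"][v-30:v+50,u-50:u+54];cv2.imwrite(f"pics/{name}.png",cv2.resize(a,(780,600)))
E
python3 m.py s5 0.072
python3 - <<'E'
from h import *
p=load("scene0.npz");W=world(p)
q=W[top_pts(W,(.622,.047),.03,.02,.034)]
f=lambda c:np.hypot(q[:,0]-c[0],q[:,1]-c[1])-.020
r=least_squares(f,[.622,.047],loss="soft_l1",f_scale=.001);print("nogo side",r.x.round(4),len(q))
E
```

```text
time_s: 9.55
position: [0.6208, 0.0459, 0.2629]
tcp_rot: [[-0.002, 0.922, 0.388], [0.0, 0.388, -0.922], [-1.0, -0.002, -0.001]]
force: [-1.1, 0.1, -4.0]
opening: 0.539
pos [0.6208 0.0459 0.2629] shift(tool mm) [32.9  1.5  0.6] t 9.55 q [-6.  40.4 88.8 -0.  51.  61.1] F [-1.1  0.1 -4. ] x axis [-0.002  0.    -1.   ] z [ 0.388 -0.922 -0.001] 0.538525283559751
tcp [0.6208 0.0459 0.2629] bushing side fit [0.62   0.0457] diff [-0.0008 -0.0003] [333 296] 522
nogo side [0.6201 0.047 ] 118
```

View pics/s5.png

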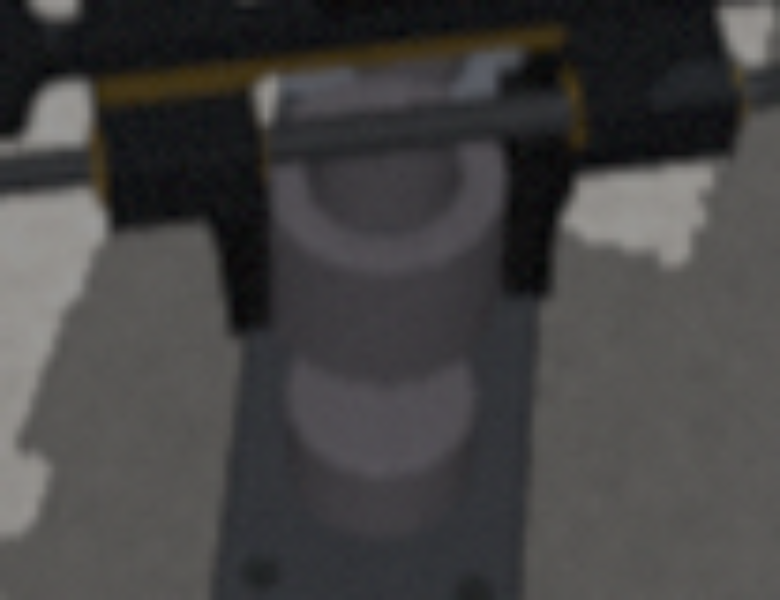

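```bash
python3 -m crank '[{"offset":[0.005,0.0005,0],"spin":0},{"offset":[0.009,0.0004,0.0002],"spin":0},{"offset":[0.008,0,0],"spin":0},{"offset":[0.004,0,0],"spin":0},{"offset":[0,0,0],"spin":0},{"offset":[0,0,0],"spin":0}]' 0.02
python3 go.py 0.6223 0.046 0.230; python3 m.py s6 0.045
```

```text
time_s: 10.2
position: [0.6228, 0.0462, 0.237]
tcp_rot: [[-0.0, 0.922, 0.388], [0.0, 0.388, -0.922], [-1.0, -0.0, -0.0]]
force: [0.9, -0.0, -2.9]
opening: 0.536
pos [0.6228 0.0462 0.237 ] shift(tool mm) [ 7.  -0.5 -0. ] t 10.2 q [-6.  42.7 89.1  0.  48.2 61.1] F [ 0.9 -0.  -2.9] x axis [-0.  0. -1.] z [ 0.388 -0.922 -0.   ] 0.5361170192615318
tcp [0.6228 0.0462 0.237 ] bushing side fit [0.6222 0.0457] diff [-0.0006 -0.0005] [332 308] 472
```

View pics/s6.png

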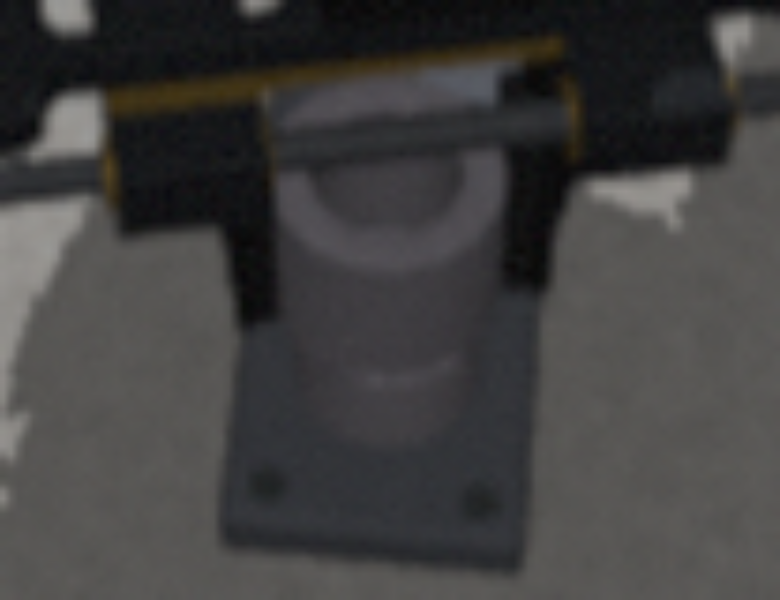

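```bash
python3 -m crank '[{"offset":[0.003,0,0],"spin":0},{"offset":[0.002,0,0],"spin":0},{"offset":[0,0,0],"spin":0}]' 0.02 | grep -E "pos|force"
python3 -m crank '[{"offset":[0.0015,0,0],"spin":0},{"offset":[0,0,0],"spin":0}]' 0.02| grep -E "pos|force"
python3 -m crank '[{"offset":[0.001,0,0],"spin":0},{"offset":[0,0,0],"spin":0}]' 0.02| grep -E "pos|force"
python3 -m crank '[{"offset":[0.001,0,0],"spin":0},{"offset":[0,0,0],"spin":0}]' 0.02| grep -E "pos|force"
```

```text
position: [0.6226, 0.0462, 0.232]
force: [0.4, -0.2, -3.6]
position: [0.6227, 0.0462, 0.2306]
force: [1.0, -0.1, -3.3]
position: [0.6228, 0.0462, 0.2299]
force: [-0.2, -0.2, -2.9]
position: [0.6228, 0.0462, 0.2299]
force: [-1.7, 0.5, 4.4]
```

Contact at 0.2299, exactly the plug-top height (25 mm above the base contact). Now pressing a little more to confirm.

```bash
python3 -m crank '[{"offset":[0.001,0,0],"spin":0},{"offset":[0,0,0],"spin":0}]' 0.02| grep -E "pos|force|open"
python3 -m crank '[{"offset":[0.0005,0,0],"spin":0},{"offset":[0,0,0],"spin":0},{"offset":[0,0,0],"spin":0}]' 0.02| grep -E "pos|force|open"; python3 m.py s7 0.04
```

```text
position: [0.6228, 0.0462, 0.2298]
force: [-3.9, 0.4, 10.4]
opening: 0.533
position: [0.6228, 0.0462, 0.2298]
force: [-4.3, 0.4, 12.7]
opening: 0.534
tcp [0.6228 0.0462 0.2298] bushing side fit [0.6224 0.0455] diff [-0.0004 -0.0007] [332 310] 458
```

View pics/s7.png

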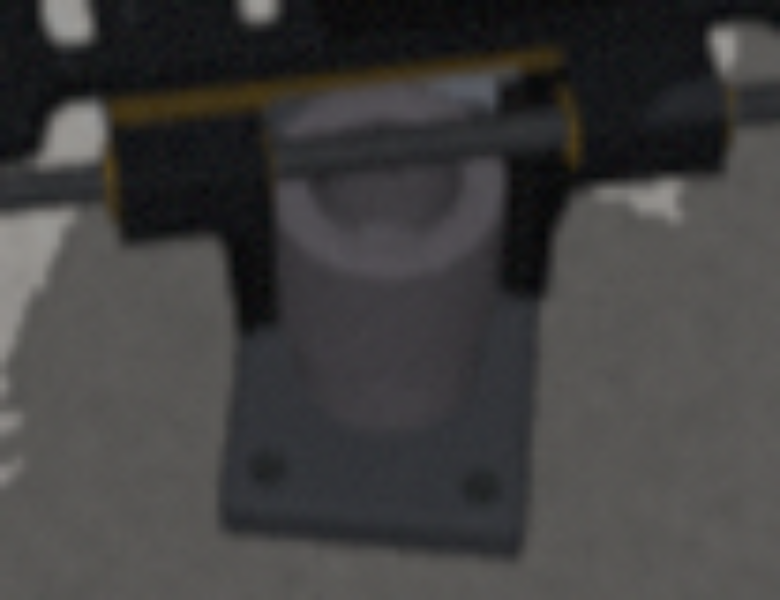

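The no-go plug refuses: the bushing stays at the same height under about 16 N more than the free reading. Lifting and moving to the tray.

```bash
python3 -m crank '[{"offset":[-0.004,0,0],"spin":0},{"offset":[-0.01,0,0],"spin":0},{"offset":[-0.015,0,0],"spin":0},{"offset":[-0.015,0,0],"spin":0},{"offset":[-0.005,0,0],"spin":0},{"offset":[0,0,0],"spin":0}]' 0.02|grep -E "time|pos|force|open"
python3 go.py 0.4797 0.2948 0.270
```

```text
time_s: 12.3
position: [0.6233, 0.0462, 0.2779]
force: [-0.1, -0.0, -3.7]
opening: 0.539
pos [0.6233 0.0462 0.2779] shift(tool mm) [   7.4  -35.8 -284.9] t 12.3 q [-6.  39.3 88.   0.  52.5 61.2] F [-0.1 -0.  -3.7] x axis [ 0.003 -0.    -1.   ] z [ 0.388 -0.922  0.002] 0.538814407358457
```

```bash
python3 -m crank '[{"offset":[0,-0.002,-0.014],"spin":0},{"offset":[0,-0.0035,-0.028],"spin":0},{"offset":[0,-0.004,-0.034],"spin":0},{"offset":[0,-0.004,-0.034],"spin":0},{"offset":[0,-0.004,-0.034],"spin":0},{"offset":[0,-0.004,-0.034],"spin":0},{"offset":[0,-0.004,-0.034],"spin":0},{"offset":[0,-0.004,-0.032],"spin":0},{"offset":[0,-0.004,-0.026],"spin":0},{"offset":[0,-0.002,-0.015],"spin":0},{"offset":[0,0,0],"spin":0},{"offset":[0,0,0],"spin":0}]' 0.02|grep -E "time|pos|force|open"
python3 go.py 0.4797 0.2948 0.195
```

```text
time_s: 13.5
position: [0.4794, 0.295, 0.276]
force: [0.3, 0.6, -3.4]
opening: 0.533
pos [0.4794 0.295  0.276 ] shift(tool mm) [81.   0.2  0.3] t 13.5 q [20.2 35.9 97.4 -0.  46.8 87.4] F [ 0.3  0.6 -3.4] x axis [ 0.    -0.001 -1.   ] z [ 0.389 -0.921  0.001] 0.5329225028147762
```

```bash
python3 -m crank '[{"offset":[0.01,0,0],"spin":0},{"offset":[0.016,0,0],"spin":0},{"offset":[0.016,0,0],"spin":0},{"offset":[0.016,0,0],"spin":0},{"offset":[0.01,0,0],"spin":0},{"offset":[0.006,0,0],"spin":0},{"offset":[0,0,0],"spin":0},{"offset":[0,0,0],"spin":0}]' 0.02|grep -E "pos|force"
python3 -m crank '[{"offset":[0.0025,0,0],"spin":0},{"offset":[0.0015,0,0],"spin":0},{"offset":[0,0,0],"spin":0}]' 0.02|grep -E "pos|force"
python3 -m crank '[{"offset":[0.001,0,0],"spin":0},{"offset":[0,0,0],"spin":0}]' 0.02|grep -E "pos|force"
python3 -m crank '[{"offset":[0.001,0,0],"spin":0},{"offset":[0,0,0],"spin":0}]' 0.02|grep -E "pos|force"
```

```text
position: [0.4798, 0.2949, 0.2024]
force: [-0.7, 0.7, -2.0]
position: [0.4793, 0.2951, 0.1984]
force: [0.6, -0.1, -3.1]
position: [0.4793, 0.2951, 0.1973]
force: [0.3, -0.3, -3.8]
position: [0.4794, 0.295, 0.1962]
force: [-0.4, 0.4, -3.4]
```

```bash
python3 -m crank '[{"offset":[0.001,0,0],"spin":0},{"offset":[0,0,0],"spin":0}]' 0.02|grep -E "pos|force"
python3 -m crank '[{"offset":[0.0008,0,0],"spin":0},{"offset":[0,0,0],"spin":0}]' 0.02|grep -E "pos|force"
```

```text
position: [0.4793, 0.295, 0.1951]
force: [-1.1, -0.8, -2.9]
position: [0.4794, 0.295, 0.1943]
force: [-0.7, 0.0, -2.5]
```

```bash
python3 -m crank '[{"offset":[0.0006,0,0],"spin":0},{"offset":[0,0,0],"spin":0}]' 0.02|grep -E "pos|force"
python3 -m crank '[{"offset":[0.0004,0,0],"spin":0},{"offset":[0,0,0],"spin":0}]' 0.02|grep -E "pos|force"
```

```text
position: [0.4794, 0.295, 0.1939]
force: [-0.1, -0.5, -2.9]
position: [0.4794, 0.295, 0.1939]
force: [-0.8, -1.3, 0.1]
```

Touching the tray floor. Opening slowly, then retracting.

```bash
python3 -m crank '[{"offset":[0,0,0],"spin":0},{"offset":[0,0,0],"spin":0},{"offset":[0,0,0],"spin":0},{"offset":[0,0,0],"spin":0},{"offset":[0,0,0],"spin":0},{"offset":[0,0,0],"spin":0},{"offset":[0,0,0],"spin":0}]' 0.075|grep -E "time|pos|force|open"
python3 -m crank '[{"offset":[-0.005,0,0],"spin":0},{"offset":[-0.015,0,0],"spin":0},{"offset":[-0.025,0,0],"spin":0},{"offset":[-0.03,0,0],"spin":0},{"offset":[-0.03,0,0],"spin":0},{"offset":[-0.03,0,0],"spin":0},{"offset":[-0.02,0,0],"spin":0},{"offset":[0,0,0],"spin":0},{"offset":[0,0,0],"spin":0}]' 0.075|grep -E "time|pos|force|open"
python3 - <<'E'
from h import *
p=bot.capture("scene");cv2.imwrite("pics/s8.png",p["pixels"]);W=world(p)
for r in bot.regions_of("bushing",p):
    w=W[r["region"]&(p["depth"]>0)];print(round(r["p"],2),np.round(r["extent"]),np.median(w,0).round(3),np.percentile(w[:,2],98).round(3))
print(ringfit(W,(.48,.295),.038,.05))
E
```

```text
time_s: 16.5
position: [0.4794, 0.295, 0.1934]
force: [0.2, 0.1, 0.3]
opening: 0.859
time_s: 17.4
position: [0.4791, 0.2949, 0.3493]
force: [-0.8, -0.7, 0.0]
opening: 0.856
0.62 [498. 284.  32.  35.] [0.49  0.294 0.033] 0.044
(np.int64(394), array([0.4808, 0.2948, 0.0423]), (479.5, 296.8), 25.9, np.float64(0.0425))
```

View pics/s8.png

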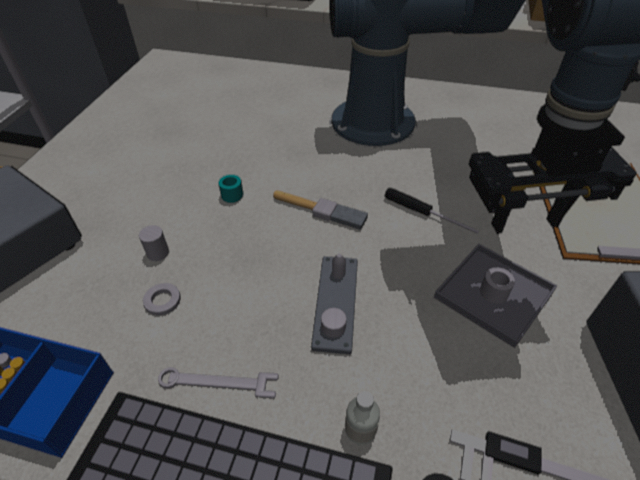

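The bushing stands upright in the tray at pixel (498,284) with its top at 0.044 m. The gripper is clear, and the look-alikes at (231,188), (153,243) and (161,298) have not moved.

```bash
python3 -c "
from rig import bot
print(bot.hand_in())"
```

```text
the job is handed in; nothing more can be done
None
```

I ran both gauge checks in order, stood the bushing upright in the tray, and handed the job in at about 17.5 s of the 51 s allowed; no verdict is reported.

- **Go plug:** the steel bushing went down over the slim plug without side contact. It met the base at TCP height 0.2048 m, with the tip showing above the rim.
- **No-go plug:** it met the plug top at 0.2299 m, 25 mm higher, as it should. It did not go in when pressed with about 16 N. By the camera it sat within about 1–2 mm of central.
- **Tray:** it stands upright on the floor near the middle, its top at 0.044 m, which fits a 4–5 mm floor. The gripper was lifted about 155 mm clear, and the look-alikes were left where they stood.

- **Disagreement:** the two cameras differed by 2–3 mm in y, so I aimed at their average and checked with the scene camera.
- **Not checked:** the top view was blocked by the arm when I tried it over the go plug, and I did not use it again.

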